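# Load a reagent cartridge into the sample carousel

### The job

Turn the carousel by its red wing handle, going the shorter way round, until its empty bay faces the reader with the green lens. Then take the orange cartridge out of the rack, lower it gently into that bay and leave it standing there, with the bay still facing the reader. Keep the cartridge upright all the way and leave the other cartridges and the bottle alone; the rack lets it be held only by its broad faces and the bay only by its narrow ones, so set it down on the mat or the bench and take it again the other way.

Things in the scene. Friction and masses are not known exactly. Their poses are not given: they have to be found in the camera images.
- carousel (a joint): Turntable angle about its vertical axis (rad), growing counter-clockwise seen from above; endless, no stops or detents, stays where left (friction 0.12 N m). 0 = empty bay along the housing's own +x (away from the robot). Starts within 0.9 rad of 0; the two stations are at +1.94 and -1.94. Going the long way round would take it beyond 2.4 or -2.4.
- handle (a point): Grip point of the red wing handle, on the turntable's axis, 120 mm above the bench. Wing: upright plate 64 mm long, 16 mm thick, from 37 mm below to 15 mm above this point; pinch across its thickness. Own x runs along the wing to the empty bay (yellow mark on that half). Cartridges on the turntable begin 77 mm from the axis, tops 128 mm above the bench.
- bay_floor (a point): Centre of the empty bay's yellow floor, 105 mm from the turntable's axis, 38 mm above the bench; own x radially outward. Takes a cartridge with its 56 mm side along x. White side walls 46 mm apart (inside), 84 mm high, 50 mm long; inner and outer stops 66 mm apart, 10 mm high, so those two sides are open to fingers. The other five bays hold fixed grey-lidded cartridges.
- bay_line (a point): Point on the turntable on the empty bay's centre line, 176 mm from the axis (turntable radius 148 mm): lies over the middle of the reader when the bay faces it. Axes as bay_floor.
- housing: Fixed cream housing of the carousel, 300 (own x) by 420 (own y) by 26 mm high, orange strip along its front; origin under its centre, on the turntable's axis, at bench level; own -x is its front, towards the robot.
- reader: Fixed reader: black round turret, 44 mm diameter, with a domed green lens, top 66 mm above the bench. Stands on the housing 176 mm from the axis at one of two stations, left or right, 69 degrees either side of the housing's front (which one varies). Origin at the centre of its underside, 26 mm above the bench.
- blank: Fixed grey blanking turret, same size with a flat black top and no lens, at the other station. Not the target. Origin at the centre of its underside.
- rack: Fixed white rack, 218 by 52 mm, three slots in a row along its own x, 70 mm apart; origin under its centre at bench level. Slot floors 6 mm high; dividers and end walls 8 mm thick, 88 mm high, 3 mm from the cartridges, so these can be pinched only across their 36 mm (rack's own y); long side walls 28 mm high.
- cart_orange: The cartridge to load, orange lid and band: sealed cartridge, an upright block 56 mm (own x) by 36 mm (own y) by 90 mm tall, about 150 to 310 g, hard plastic; origin at the centre of its underside, z up. Stands in any of the three slots, own x along the rack's.
- cart_blue: Blue-lidded sealed cartridge, an upright block 56 mm (own x) by 36 mm (own y) by 90 mm tall, about 150 to 310 g, hard plastic; origin at the centre of its underside, z up. In the rack; stays there.
- cart_green: Green-lidded sealed cartridge, an upright block 56 mm (own x) by 36 mm (own y) by 90 mm tall, about 150 to 310 g, hard plastic; origin at the centre of its underside, z up. In the rack; stays there.
- mat: Fixed thin blue-grey rubber mat, 100 by 100 by 3 mm, between rack and carousel: a free place to set the cartridge down. Origin under its centre.
- bottle: White bottle with a blue cap, 60 mm diameter, 130 mm tall, standing on the bench; stays. Origin at the centre of its underside.
There are look-alikes about, which are no part of the job. Leave any turquoise or yellow look-alike of the cart_orange alone.

How it is judged:
By the outcome, as a careful person would: the job done as asked, in the order asked, and still so for the second after the job is handed in, with the robot touching nothing.
It also fails if it takes over 72 s, if anything falls off the work surface, if the arm or the gripper's body presses on something with over 40 N, if the wrist force passes 120 N, or if a joint passes its speed limit or range.

### The arm

A 6-joint arm with a two-finger parallel gripper is mounted at the origin on the work surface. World frame = base frame: x ahead of the robot, y to its left, z up, the work surface at z = 0. Lengths are in mm, angles in degrees, forces in N, time in s.
With the tool pointing down it reaches from about 350 to 850 mm from the base axis. Payload 8.1 kg.
Tool frame: the origin (TCP) lies midway between the tips of the shut fingers; the grasp point (between the pads) lies 19 mm behind it; z points along the fingers, y is the line along which they close (so a half turn about z gives the same grasp; the last joint's range is limited). The gripper opens to 85 mm and grips with 20 to 120 N. Pads are 22 mm wide; open, the fingers measure 114 mm over their backs; the gripper's body (76 mm by 85 mm) begins 54 mm behind the grasp point. The pads swing forward as they close: fully open they stand 13 mm farther back than shut.
Start: joints at [-81.555, 7.471, 85.268, -0, 87.261, -4.893], TCP at [138.442, -583.814, 231.292] pointing down, gripper open.
Joint ranges: [-169.43, 169.43], [-51.17, 129.36], [1.28, 143.12], [-76.62, 256.62], [0, 156.53], [-152.29, 152.29]. Speed limits (degrees/s): [136.94, 136.94, 159.86, 180, 180, 180].

### API

Orientations are given as [roll, pitch, yaw] about the fixed x, y, z axes, in that order (R = Rz(yaw) Ry(pitch) Rx(roll)).
In Python, from bench import r gives the robot as it stands.
- The arm moves only by the tool apply_moves, never from a script. Its argument "steps" is a list of rows, each a list of 7 numbers: the opening, from -1 (shut) to 1 (fully open), then the shift along the tool's x, y, z in mm, then the turn, a rotation vector about the tool's x, y, z in units of 5 degrees (1.0 is 5 degrees). A call has exactly 8 rows; each row shifts and turns the commanded pose from where the row before left it, along the tool's axes as they then stand; what a row does not reach is not made up. A row lasts 1/10 s, in which the tool goes at most 50 mm and 8.59 degrees, less where a joint would pass 70% of its speed; a pose out of reach is approached as far as the arm can. A call is refused whole if a number of a shift passes 50 or a number of a turn 1, either way. A call with a gripper value outside its range is refused whole. The fingers move at their own pace and stop on an object; "squeeze" is the grip in N (left out, the last holds). Time passes only in rows, so rows that do not move let the fingers close, or fill a call up. It gives the time, the measured TCP pose, the force, the opening and the grip force at its end, in the units of the state.
- r.sense(): the state, without advancing time (a new reading comes with each control period).
- r.snapshot(name): name is "scene" or "top" or "wrist"; returns a dict with "color" (400x640x3 uint8, blue, green, red), "depth" (400x640 float32, mm along the optical axis (not along the pixel's ray), 0 where there is no reading), "mtx" (3x3 intrinsics, pixels), "T" (4x4, takes a point from camera to world coordinates); the wrist camera has in their place "hand_eye" (4x4, takes a point from camera to tool coordinates, whose origin is the TCP and whose axes are the flange's). Camera axes: x right, y down, z forward; pixel columns grow to the right and rows downward; lengths in mm; the calibration is good to about 2 mm. The wrist camera is an equidistant fisheye: a pixel r from the principal point sees the ray r / f radians off the axis. A picture is of the moment at which its call begins: read the wrist's pose just before it.
- r.hand_in(): hands the job in; it is judged then, once.
The state is a dict: "time": time; "joint_pos": joint angles; "qd": joint speeds; "joint_efforts": joint torques, N m; "tool_pos": TCP position; "tcp_rot": TCP orientation; "ft_force": force on the tool from outside, world axes, zero at the start; "wrist_torque": the same for the moment, N m; "finger_gap": finger opening in mm; "grip_force": force on a finger pad.
Only numpy, scipy, OpenCV 4.12 (cv2) and the standard library are available. Lean on these libraries where they do the work, as an engineer would, in place of code of your own. Each camera call takes 0.05 s, during which the arm holds its last target. There are 200 camera calls.

## Working session

There is one attempt and no reset: what is moved stays moved. The work goes in short steps, Python scripts to look and compute and a tool call to move; the robot and the scene stay as the last step left them, time stands still between calls to the robot, and variables do not carry over. Pictures are saved under pics/ and viewed, at most 10 in all, crops included, and the job is handed in when it is done.

Besides the shell and the picture viewer there is one more tool, called after "Emit:" by a JSON object that holds its "method" and its "body". apply_moves: Moves the arm, as the interface text tells. Its arguments: {"type":"object","properties":{"steps":{"type":"array"},"squeeze":{"type":"number"}},"required":["steps"]}

```bash
mkdir -p pics; ls
python3 - <<'E'
from bench import r
import cv2,numpy as np
s=r.sense();print({k:np.round(v,2).tolist() for k,v in s.items()})
for n in("scene","top"):
    p=r.snapshot(n);cv2.imwrite(f"pics/{n}0.png",p["color"]);np.savez(f"{n}0.npz",**p);print(n,p["mtx"].round(1).tolist(),p["T"].round(3).tolist())
E
```

```text
pics
{'time': 0.0, 'joint_pos': [-81.56, 7.52, 85.33, 0.0, 87.26, -4.89], 'qd': [0.04, -0.1, 0.05, 0.02, -0.09, 0.03], 'joint_efforts': [-0.0, -56.94, -50.06, -0.0, 0.01, 0.0], 'tool_pos': [138.35, -583.27, 230.24], 'tcp_rot': [-179.89, -0.01, 13.34], 'ft_force': [-0.01, -0.66, 0.48], 'wrist_torque': [-0.03, 0.0, -0.02], 'grip_force': 0.0, 'finger_gap': 85.46}
scene [[466.2, 0.0, 319.8], [0.0, 466.2, 196.0], [0.0, 0.0, 1.0]] [[0.514, 0.645, -0.566, 1282.668], [0.858, -0.397, 0.326, -361.525], [-0.014, -0.653, -0.757, 1041.24], [0.0, 0.0, 0.0, 1.0]]
top [[370.7, 0.0, 319.9], [0.0, 370.7, 204.0], [0.0, 0.0, 1.0]] [[0.018, -0.985, 0.172, 424.631], [-1.0, -0.015, 0.017, 31.645], [-0.014, -0.172, -0.985, 994.958], [0.0, 0.0, 0.0, 1.0]]
```

View pics/scene0.png

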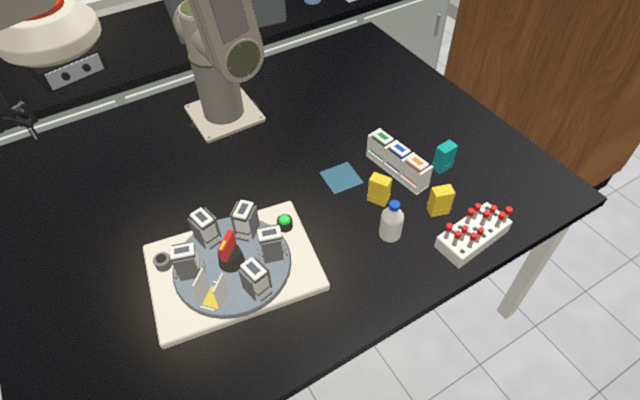

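View pics/top0.png

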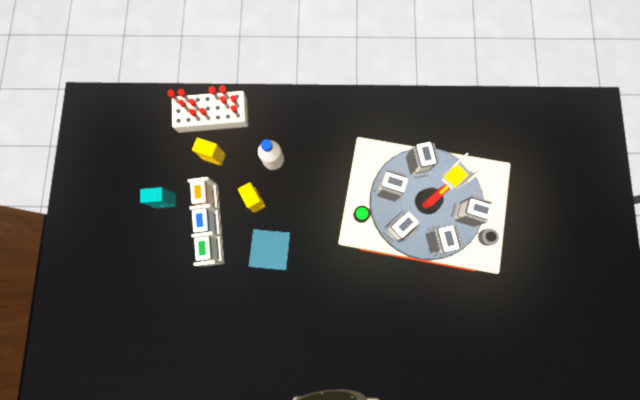

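The scene view shows the carousel with its reader (green lens) at (285,222) and its empty yellow bay at (212,295). The rack is at (400,160) with the orange lid at its near end. In the top view the reader is at (362,214), the axis at (430,201), the empty bay at (456,176), the orange lid at (199,191) and the mat at (270,250).

```bash
cat > h.py <<'E'
import numpy as np,cv2
def cloud(p):
    v,u=np.mgrid[0:400,0:640];d=p["depth"];K=p["mtx"]
    c=np.stack([(u-K[0,2])/K[0,0]*d,(v-K[1,2])/K[1,1]*d,d],-1)
    return c@p["T"][:3,:3].T+p["T"][:3,3]
def proj(p,X):
    T=np.linalg.inv(p["T"]);c=np.asarray(X)@T[:3,:3].T+T[:3,3];q=c@p["mtx"].T;return q[...,:2]/q[...,2:]
def ray(p,uv):
    d=np.linalg.inv(p["mtx"])@[*uv,1];d=p["T"][:3,:3]@d;return p["T"][:3,3],d/np.linalg.norm(d)
def tri(ps,uvs):
    A=0;b=0;R=[ray(p,q) for p,q in zip(ps,uvs)]
    for o,d in R:
        M=np.eye(3)-np.outer(d,d);A=A+M;b=b+M@o
    X=np.linalg.solve(A,b);return X,[float(np.linalg.norm((np.eye(3)-np.outer(d,d))@(X-o))) for o,d in R]
COL={"orange":((8,150,120),(20,255,255)),"yellow":((22,150,120),(34,255,255)),"green":((45,150,60),(75,255,255)),"blue":((105,140,80),(125,255,255)),"turq":((80,150,60),(98,255,255)),"red":((0,170,90),(4,255,255)),"mat":((95,60,60),(104,200,255))}
def blobs(p,name,amin=12):
    m=cv2.inRange(cv2.cvtColor(p["color"],cv2.COLOR_BGR2HSV),*COL[name])
    n,l,st,c=cv2.connectedComponentsWithStats(m)
    return [(st[i,4],c[i],l==i) for i in range(1,n) if st[i,4]>=amin]
E
python3 - <<'E'
from h import *
for n in("scene","top"):
    p=dict(np.load(n+"0.npz"));C=cloud(p)
    for k in COL:
        for a,c,m in blobs(p,k):
            q=C[m&(p["depth"]>0)]
            if len(q): print(n,k,a,c.round(1),np.median(q,0).round(),"zmax",np.percentile(q[:,2],95).round(), "min",np.percentile(q,3,0).round()[:2],"max",np.percentile(q,97,0).round()[:2])
p=dict(np.load("top0.npz"));C=cloud(p)
# cream housing fit: z 20..32
m=(abs(C[...,2]-26)<7)&(p["color"].min(-1)>150)
q=C[m][:,:2].astype(np.float32);q=q[q[:,1]<0];print("housing",cv2.minAreaRect(q))
mm=m.astype(np.uint8)
for n in("scene","top"):
    p=dict(np.load(n+"0.npz"));I=cv2.resize(p["color"][180:345,130:340] if n=="scene" else p["color"][125:280,330:520],None,fx=3.6,fy=3.6,interpolation=cv2.INTER_CUBIC);cv2.imwrite(f"pics/{n}c.png",I)
    print(I.shape)
E
```

```text
scene orange 28 [417.4 161. ] [611. 350.  96.] zmax 99.0 min [595. 344.] max [623. 357.]
scene orange 22 [412.6 166.5] [611. 334.  84.] zmax 86.0 min [591. 330.] max [633. 339.]
scene orange 12 [220.5 246.7] [ 620. -251.  134.] zmax 136.0 min [ 608. -257.] max [ 624. -244.]
scene yellow 635 [378.8 188.7] [612. 216.  59.] zmax 90.0 min [579. 198.] max [633. 251.]
scene yellow 573 [439.5 201.7] [738. 332.  51.] zmax 89.0 min [706. 314.] max [750. 370.]
scene green 14 [382.7 135.8] [473. 330.  96.] zmax 99.0 min [458. 325.] max [481. 333.]
scene blue 25 [399.3 147.4] [537. 342.  95.] zmax 99.0 min [521. 337.] max [551. 348.]
scene blue 17 [395.6 153.6] [544. 324.  84.] zmax 87.0 min [518. 320.] max [565. 331.]
scene blue 101 [394.1 204.7] [723. 179. 127.] zmax 131.0 min [657. 167.] max [733. 263.]
scene turq 534 [444.3 155.9] [612. 457.  61.] zmax 91.0 min [587. 440.] max [619. 495.]
scene red 21 [476.3 208. ] [822. 377.  88.] zmax 96.0 min [816. 375.] max [826. 381.]
scene red 17 [491.8 209.9] [849. 406.  89.] zmax 96.0 min [844. 402.] max [851. 410.]
scene red 22 [507.2 211.6] [872. 4
[... 2531 characters left out ...]
  95.] zmax 97.0 min [842. 381.] max [853. 392.]
top red 27 [181.1 102.4] [845. 413.  95.] zmax 97.0 min [840. 408.] max [851. 420.]
top red 24 [233.4 108.2] [830. 275.  96.] zmax 98.0 min [825. 271.] max [835. 282.]
top red 26 [192.  111.8] [819. 382.  95.] zmax 98.0 min [815. 378.] max [825. 389.]
top red 26 [202.4 111.1] [822. 356.  95.] zmax 98.0 min [818. 351.] max [827. 362.]
top red 171 [432.2 198.9] [ 591. -219.  133.] zmax 137.0 min [ 579. -246.] max [ 615. -204.]
top mat 1517 [268.9 249.4] [473. 182.   3.] zmax 5.0 min [425. 134.] max [522. 231.]
housing ((602.8599853515625, -230.74697875976562), (418.2759094238281, 299.7356872558594), 80.44541931152344)
(594, 756, 3)
(558, 684, 3)
```

Run:
```python
import cv2,numpy as np
a=cv2.imread("pics/topc.png");t=np.load("top0.npz")["color"][125:275,130:300];s=np.load("scene0.npz")["color"][110:230,310:470]
a=cv2.resize(np.load("top0.npz")["color"][125:280,330:520],(400,326),interpolation=2)
t=cv2.resize(t,(380,326),interpolation=2);s0=cv2.resize(np.load("scene0.npz")["color"][190:345,130:335],(400,270),interpolation=2);s=cv2.resize(s,(380,270),interpolation=2)
cv2.imwrite("pics/m.png",np.vstack([np.hstack([a,t]),np.hstack([s0,s])]))
```

```text
(no output)
```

View pics/m.png

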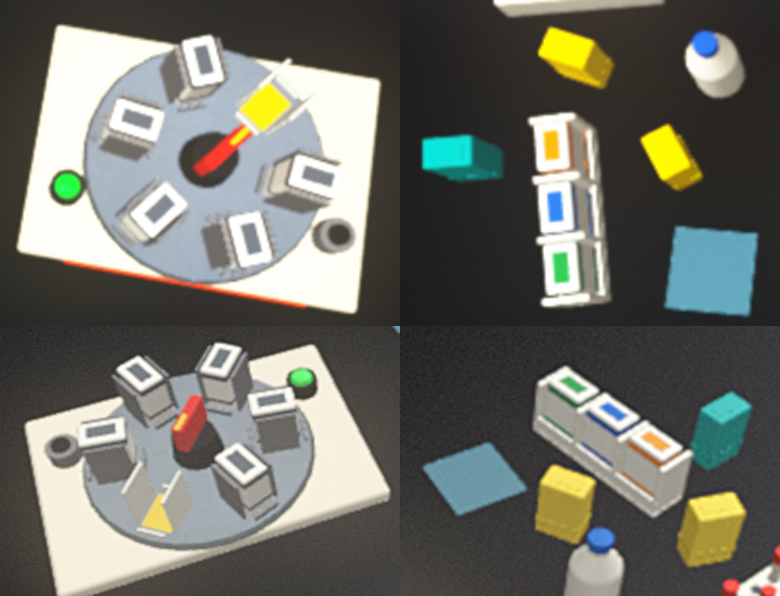

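The crops confirm the layout. The wing's yellow half points at the empty bay. The reader is on the robot's left (+1.94), so the turn is counter-clockwise. Next I'll refine the axis, the turntable angle and the rack.

```bash
cat >> h.py <<'E'
def axang(p,A=np.array([603,-231.])):
    C=cloud(p);Z=C[...,2];out={}
    R=np.hypot(C[...,0]-A[0],C[...,1]-A[1])
    hs=cv2.cvtColor(p["color"],cv2.COLOR_BGR2HSV)
    w=C[(R<45)&(Z>122)&(hs[...,1]>120)][:,:2]; rect=cv2.minAreaRect(w.astype(np.float32))
    e=np.linalg.eigh(np.cov(w.T))[1][:,1];out["wing"]=(w.mean(0).round(1),rect,np.degrees(np.arctan2(e[1],e[0])).round(1),len(w))
    m=((R<145)&(R>65)&(Z>118)&(Z<140)&(p["color"].max(-1)>90)).astype(np.uint8)
    n,l,st,c=cv2.connectedComponentsWithStats(m)
    L=[np.array(cv2.minAreaRect(C[l==i][:,:2].astype(np.float32))[0]) for i in range(1,n) if st[i,4]>80]
    out["lids"]=[(x.round(1),np.hypot(*(x-A)).round(1),np.degrees(np.arctan2(*(x-A)[::-1])).round(1)) for x in L]
    y=C[(R>80)&(R<130)&(abs(Z-38)<6)&cv2.inRange(hs,*COL["yellow"]).astype(bool)][:,:2]
    if len(y): y0=y.mean(0);out["bay"]=(y0.round(1),cv2.minAreaRect(y.astype(np.float32)),np.degrees(np.arctan2(*(y0-A)[::-1])).round(1))
    return out
E
python3 - <<'E'
from h import *
for n in("top","scene"):
    p=dict(np.load(n+"0.npz"))
    o=axang(p);print(n)
    for k in o:print(k,o[k])
T=dict(np.load("top0.npz"));S=dict(np.load("scene0.npz"))
C=cloud(T);q=C[(C[...,2]>70)&(C[...,2]<105)&(T["color"].min(-1)>120)&(C[...,1]>290)&(C[...,1]<400)&(C[...,0]<680)]
print("rack",cv2.minAreaRect(q[:,:2].astype(np.float32)))
# triangulated check of lid centres
print("orange",tri([T,S],[(197.2,190.9),(417.4,161.0)]),"blue",tri([T,S],[(199,219.9),(399.3,147.4)]),"green",tri([T,S],[(201.5,247.7),(382.7,135.8)]),"mat",tri([T,S],[(268.9,249.4),(340.8,177.3)]))
m=cv2.inRange(cv2.cvtColor(T["color"],cv2.COLOR_BGR2HSV),*COL["mat"])
print("mat",cv2.minAreaRect(C[(m>0)&(C[...,0]>300)][:,:2].astype(np.float32)))
E
```

```text
top
wing (array([ 601.9, -228.8]), ((603.5540161132812, -230.56561279296875), (15.881204605102539, 63.60264587402344), 42.89951705932617), np.float64(131.6), 182)
lids [(array([ 706.4, -212.3]), np.float64(105.0), np.float64(10.3)), (array([ 639.7, -132.3]), np.float64(105.3), np.float64(69.6)), (array([ 576.8, -331.9]), np.float64(104.3), np.float64(-104.6)), (array([ 532.7, -153.4]), np.float64(104.8), np.float64(132.2)), (array([ 502.6, -257.9]), np.float64(104.0), np.float64(-165.0))]
bay (array([ 673.5, -309.2]), ((673.4207153320312, -309.15570068359375), (37.160301208496094, 49.10226821899414), 44.66213607788086), np.float64(-48.0))
scene
wing (array([ 605.8, -234. ]), ((602.4995727539062, -231.9134521484375), (15.305347442626953, 65.73330688476562), 42.76263427734375), np.float64(131.9), 163)
lids [(array([ 530.1, -156.1]), np.float64(104.5), np.float64(134.3)), (array([ 498.9, -252.2]), np.float64(106.2), np.float64(-168.5)), (array([ 632.6, -133.1]), np.float64(102.2), np.float64(73.2)), (array([ 571.7, -333.6]), np.float64(107.3), np.float64(-107.0)), (array([ 703.5, -206.8]), np.float64(103.4), np.float64(13.6))]
bay (array([ 672.4, -311.3]), ((671.55908203125, -311.3653259277344), (3.251573324203491, 54.68324279785156), 77.84319305419922), np.float64(-49.2))
rack ((539.4024658203125, 342.88311767578125), (217.4354705810547, 52.21593475341797), 8.130274772644043)
orange (array([609.39850429, 351.62722741,  96.17247855]), [1.1008447701456008, 1.1008447701457507]) blue (array([537.0104975 , 342.10920327,  95.78284454]), [0.8523091355173835, 0.8523091355173944]) green (array([469.37719745, 331.4037822 ,  94.61329125]), [0.8222830969511679, 0.8222830969513326]) mat (array([472.74440738, 181.94994445,  -1.28731297]), [0.8189887575129436, 0.818988757512955])
mat ((475.14111328125, 192.3997802734375), (333.0548095703125, 109.31635284423828), 81.34088897705078)
```

```bash
cat >> h.py <<'E'
from scipy.spatial.transform import Rotation as Ro
def plan(s,pos,yaw,n):
    R0=Ro.from_euler("xyz",s["tcp_rot"],degrees=True);R1=Ro.from_euler("xyz",[180,0,yaw],degrees=True)
    w=(R0.inv()*R1).as_rotvec(); d=np.asarray(pos)-s["tool_pos"]
    M=sum((R0*Ro.from_rotvec(w*k/n)).as_matrix() for k in range(n))
    return np.linalg.solve(M,d).round(2).tolist(),(np.degrees(w)/5/n).round(3).tolist()
E
python3 - <<'E'
from h import *
from bench import r
print(plan(r.sense(),[603,-231,230],-48.2,16))
E
```

```text
([23.19, -30.42, 0.05], [-0.001, 0.001, 0.769])
```

Emit:
{"method": "apply_moves", "body": {"steps": [[1,23.2,-30.4,0,0,0,0.77],[1,23.2,-30.4,0,0,0,0.77],[1,23.2,-30.4,0,0,0,0.77],[1,23.2,-30.4,0,0,0,0.77],[1,23.2,-30.4,0,0,0,0.77],[1,23.2,-30.4,0,0,0,0.77],[1,23.2,-30.4,0,0,0,0.77],[1,23.2,-30.4,0,0,0,0.77]]}}

```text
time: 0.9
tool_pos: [323.0, -342.4, 231.0]
tcp_rot: [-180.0, 0.0, -17.6]
ft_force: [-0.5, 0.1, 0.2]
finger_gap: 85.4
grip_force: 0.0
```

Emit:
{"method": "apply_moves", "body": {"steps": [[1,23.2,-30.4,0,0,0,0.77],[1,23.2,-30.4,0,0,0,0.77],[1,23.2,-30.4,0,0,0,0.77],[1,23.2,-30.4,0,0,0,0.77],[1,23.2,-30.4,0,0,0,0.77],[1,23.2,-30.4,0,0,0,0.77],[1,23.2,-30.4,0,0,0,0.77],[1,23.2,-30.4,0,0,0,0.77]]}}

```text
time: 1.7
tool_pos: [604.5, -231.0, 230.7]
tcp_rot: [180.0, 0.0, -48.4]
ft_force: [0.3, -1.1, 1.1]
finger_gap: 85.1
grip_force: 0.0
```

Run:
```python
from h import *
from bench import r
s=r.sense();print(s["tool_pos"],s["tcp_rot"],s["time"])
print(plan(s,[603,-231,101],-48.2,6))
p=r.snapshot("wrist");print(p["mtx"].round(1).tolist(),p["hand_eye"].round(3).tolist());cv2.imwrite("pics/w1.png",p["color"]);np.savez("w1.npz",**p,tp=s["tool_pos"],tr=s["tcp_rot"])
```

```text
[ 604.54015363 -231.04037714  230.66542531] [ 1.79979337e+02  4.72658863e-02 -4.83858701e+01] 1.7
([-0.17, 0.18, 21.61], [0.001, 0.002, -0.006])
[[309.7, 0.0, 319.5], [0.0, 309.7, 201.9], [0.0, 0.0, 1.0]] [[0.001, -0.952, -0.305, 77.974], [1.0, 0.001, 0.0, 0.206], [-0.0, -0.305, 0.952, -142.584], [0.0, 0.0, 0.0, 1.0]]
```

View pics/w1.png

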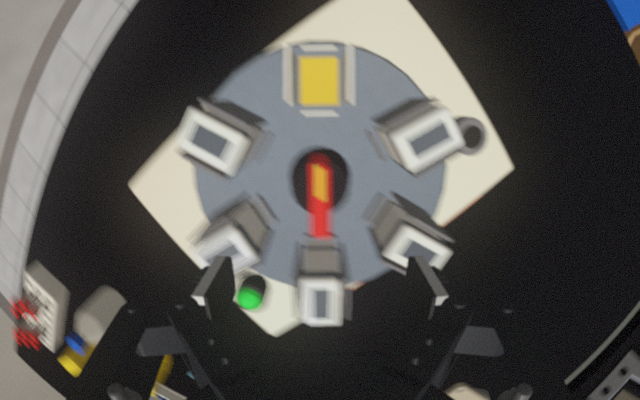

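The wrist view shows the wing centred at (319,190) between the fingers at (215,285) and (425,285). The bay is straight up at (319,80), so the alignment is good. I'll go down now.

Emit:
{"method": "apply_moves", "body": {"steps": [[1,-1,1,22,0,0,0],[1,0,0,22,0,0,0],[1,0,0,22,0,0,0],[1,0,0,22,0,0,0],[1,0,0,22,0,0,0],[1,0,0,19,0,0,0],[1,0,0,0,0,0,0],[-1,0,0,0,0,0,0]], "squeeze": 60}}

```text
time: 2.55
tool_pos: [601.4, -231.8, 101.9]
tcp_rot: [180.0, 0.1, -48.3]
ft_force: [0.1, -0.7, 0.4]
finger_gap: 73.0
grip_force: 0.0
```

Emit:
{"method": "apply_moves", "body": {"steps": [[-1,0,0,0,0,0,0],[-1,0,0,0,0,0,0],[-1,0,0,0,0,0,0],[-1,0,0,0,0,0,0],[-1,0,0,0,0,0,0],[-1,0,0,0,0,0,0],[-1,0,0,0,0,0,0],[-1,0,0,0,0,0,0]]}}

```text
time: 3.35
tool_pos: [601.4, -233.2, 103.5]
tcp_rot: [179.9, -0.0, -48.3]
ft_force: [-6.8, -2.3, 6.6]
finger_gap: 14.9
grip_force: 60.8
```

Emit:
{"method": "apply_moves", "body": {"steps": [[-1,0,0,0,0,0,-0.4],[-1,0,0,0,0,0,-0.7],[-1,0,0,0,0,0,-1],[-1,0,0,0,0,0,-1],[-1,0,0,0,0,0,-1],[-1,0,0,0,0,0,-1],[-1,0,0,0,0,0,-1],[-1,0,0,0,0,0,-1]]}}

```text
time: 4.15
tool_pos: [601.7, -232.6, 103.5]
tcp_rot: [180.0, -0.0, -12.6]
ft_force: [-4.7, 0.4, 5.9]
finger_gap: 15.5
grip_force: 60.8
```

Emit:
{"method": "apply_moves", "body": {"steps": [[-1,0,0,0,0,0,-1],[-1,0,0,0,0,0,-1],[-1,0,0,0,0,0,-1],[-1,0,0,0,0,0,-1],[-1,0,0,0,0,0,-1],[-1,0,0,0,0,0,-1],[-1,0,0,0,0,0,-1],[-1,0,0,0,0,0,-1]]}}

```text
time: 4.95
tool_pos: [601.6, -231.8, 103.5]
tcp_rot: [-180.0, 0.0, 27.4]
ft_force: [-6.4, 3.1, 7.4]
finger_gap: 15.5
grip_force: 61.0
```

Emit:
{"method": "apply_moves", "body": {"steps": [[-1,0,0,0,0,0,-1],[-1,0,0,0,0,0,-1],[-1,0,0,0,0,0,-1],[-1,0,0,0,0,0,-1],[-1,0,0,0,0,0,-1],[-1,0,0,0,0,0,-1],[-1,0,0,0,0,0,-1],[-1,0,0,0,0,0,-1]]}}

```text
time: 5.75
tool_pos: [601.0, -231.3, 103.5]
tcp_rot: [-179.9, -0.0, 67.4]
ft_force: [-10.5, 6.0, 10.0]
finger_gap: 15.1
grip_force: 61.4
```

Emit:
{"method": "apply_moves", "body": {"steps": [[-1,0,0,0,0,0,-1],[-1,0,0,0,0,0,-1],[-1,0,0,0,0,0,-1],[-1,0,0,0,0,0,-1],[-1,0,0,0,0,0,-1],[-1,0,0,0,0,0,-0.9],[-1,0,0,0,0,0,-0.6],[-1,0,0,0,0,0,-0.35]]}}

```text
time: 6.55
tool_pos: [600.3, -231.2, 103.5]
tcp_rot: [-179.8, -0.1, 101.6]
ft_force: [-14.7, 5.7, 13.1]
finger_gap: 15.2
grip_force: 61.7
```

Emit:
{"method": "apply_moves", "body": {"steps": [[-1,0,0,0,0,0,0],[-1,0,0,0,0,0,0],[-1,0,0,0,0,0,0],[-1,0,0,0,0,0,0],[1,0,0,0,0,0,0],[1,0,0,0,0,0,0],[1,0,0,0,0,0,0],[1,0,0,0,0,0,0]]}}

```text
time: 7.35
tool_pos: [602.0, -232.1, 102.3]
tcp_rot: [180.0, 0.0, 101.5]
ft_force: [-0.4, 0.1, 0.6]
finger_gap: 72.4
grip_force: 0.0
```

Emit:
{"method": "apply_moves", "body": {"steps": [[1,0,0,0,0,0,0],[1,0,0,0,0,0,0],[1,0,0,-20,0,0,0],[1,0,0,-20,0,0,0],[1,0,0,-20,0,0,0],[1,0,0,-20,0,0,0],[1,0,0,-25,0,0,0],[1,0,0,-25,0,0,0]]}}

```text
time: 8.15
tool_pos: [601.7, -231.9, 233.0]
tcp_rot: [-180.0, -0.0, 101.5]
ft_force: [-0.2, -1.0, -0.7]
finger_gap: 85.5
grip_force: 0.0
```

```bash
cat >> h.py <<'E'
def wray(p,s,uv):  # equidistant fisheye -> world ray
    x=(uv[0]-p["mtx"][0,2])/p["mtx"][0,0];y=(uv[1]-p["mtx"][1,2])/p["mtx"][1,1];t=np.hypot(x,y)
    d=np.array([np.sin(t)*x/t,np.sin(t)*y/t,np.cos(t)])
    R=Ro.from_euler("xyz",s["tcp_rot"],degrees=True).as_matrix();H=p["hand_eye"]
    return s["tool_pos"]+R@H[:3,3],R@H[:3,:3]@d
def wz(p,s,uv,z):
    o,d=wray(p,s,uv);return (o+d*(z-o[2])/d[2])[:2]
E
python3 - <<'E'
from h import *
from bench import r
s=r.sense();p=r.snapshot("wrist");t=r.snapshot("top")
cv2.imwrite("pics/w2.png",p["color"]);cv2.imwrite("pics/t2.png",t["color"]);np.savez("w2.npz",**p,**{k:s[k] for k in("tool_pos","tcp_rot")});np.savez("t2.npz",**t)
print(s["tool_pos"],s["tcp_rot"],s["time"])
for a,c,m in blobs(p,"yellow",80): print("y",a,c,wz(p,s,c,38))
for a,c,m in blobs(p,"green",60): print("g",a,c,wz(p,s,c,62))
E
```

```text
[ 601.66849109 -231.920652    232.95562904] [-1.79975258e+02 -1.63623823e-02  1.01486541e+02] 8.15
y 1655 [317.51057402  81.51359517] [ 578.3274952  -129.64019723]
y 183 [317.54098361 183.92349727] [ 600.94988164 -240.85781516]
g 507 [317.54240631  11.65088757] [564.14085988 -59.19950672]
```

View pics/w2.png

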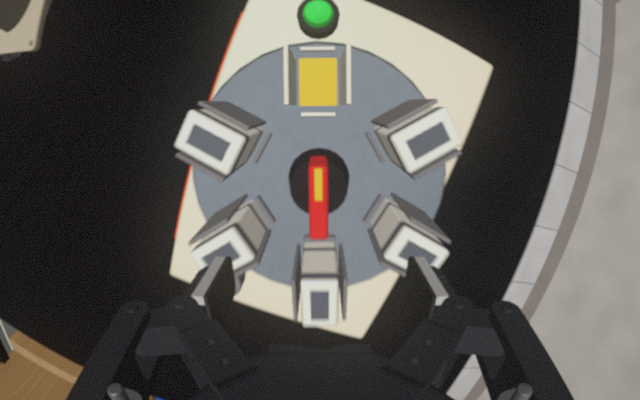

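The wrist view shows the lens at (318,12), the bay at (317,81) and the wing at (318,195) in line, so the bay faces the reader. Next I'll go to the rack.

Run:
```python
from h import *
from bench import r
p=dict(np.load("t2.npz"));C=cloud(p)
hs=cv2.inRange(cv2.cvtColor(p["color"],cv2.COLOR_BGR2HSV),*COL["green"])
for a,c,m in blobs(p,"green",60): print("green",c,np.median(C[m],0))
y=C[(hs*0==0)&(abs(C[...,2]-38)<6)&(cv2.inRange(cv2.cvtColor(p["color"],cv2.COLOR_BGR2HSV),*COL["yellow"])>0)&(C[...,1]<0)]
print("bay",len(y),cv2.minAreaRect(y[:,:2].astype(np.float32)) if len(y) else "")
print(plan(r.sense(),[609.4,351.5,225],188.1,24))
```

```text
green [361.59375   212.9765625] [565.46955451 -58.86299322  63.2546022 ]
green [201.50746269 247.65671642] [468.977279   331.53674488  96.27200219]
bay 241 ((582.6060791015625, -129.58944702148438), (36.34779739379883, 51.50865936279297), 15.059076309204102)
([15.95, 21.58, 0.52], [0.001, 0.004, -0.722])
```

Emit:
{"method": "apply_moves", "body": {"steps": [[1,16,21.6,0.3,0,0,-0.722],[1,16,21.6,0.3,0,0,-0.722],[1,16,21.6,0.3,0,0,-0.722],[1,16,21.6,0.3,0,0,-0.722],[1,16,21.6,0.3,0,0,-0.722],[1,16,21.6,0.3,0,0,-0.722],[1,16,21.6,0.3,0,0,-0.722],[1,16,21.6,0.3,0,0,-0.722]]}}

```text
time: 9.05
tool_pos: [706.3, -45.5, 228.6]
tcp_rot: [-180.0, -0.0, 130.5]
ft_force: [-0.7, -0.5, 0.5]
finger_gap: 85.1
grip_force: 0.0
```

Emit:
{"method": "apply_moves", "body": {"steps": [[1,16,21.6,0.3,0,0,-0.722],[1,16,21.6,0.3,0,0,-0.722],[1,16,21.6,0.3,0,0,-0.722],[1,16,21.6,0.3,0,0,-0.722],[1,16,21.6,0.3,0,0,-0.722],[1,16,21.6,0.3,0,0,-0.722],[1,16,21.6,0.3,0,0,-0.722],[1,16,21.6,0.3,0,0,-0.722]]}}

```text
time: 9.85
tool_pos: [707.5, 167.3, 226.1]
tcp_rot: [-180.0, -0.1, 159.4]
ft_force: [-0.1, -0.2, -0.5]
finger_gap: 85.6
grip_force: 0.0
```

Emit:
{"method": "apply_moves", "body": {"steps": [[1,16,21.6,0.3,0,0,-0.722],[1,16,21.6,0.3,0,0,-0.722],[1,16,21.6,0.3,0,0,-0.722],[1,16,21.6,0.3,0,0,-0.722],[1,16,21.6,0.3,0,0,-0.722],[1,16,21.6,0.3,0,0,-0.722],[1,16,21.6,0.3,0,0,-0.722],[1,16,21.6,0.3,0,0,-0.722]]}}

```text
time: 10.65
tool_pos: [605.7, 354.2, 223.8]
tcp_rot: [-180.0, -0.1, -171.7]
ft_force: [0.3, 1.2, -0.2]
finger_gap: 85.3
grip_force: 0.0
```

Emit:
{"method": "apply_moves", "body": {"steps": [[1,0,0,0,0,0,0],[1,0,0,0,0,0,0],[1,0,0,0,0,0,0],[1,0,0,0,0,0,0],[1,0,0,0,0,0,0],[1,0,0,0,0,0,0],[1,0,0,0,0,0,0],[1,0,0,0,0,0,0]]}}

```text
time: 11.45
tool_pos: [606.8, 353.3, 225.1]
tcp_rot: [-180.0, 0.0, -171.9]
ft_force: [-0.3, 0.3, 0.3]
finger_gap: 85.3
grip_force: 0.0
```

Run:
```python
from h import *
from bench import r
s=r.sense();p=r.snapshot("wrist")
cv2.imwrite("pics/w3.png",p["color"])
print(s["tool_pos"],s["tcp_rot"],s["time"])
for k in("orange","yellow","blue","green"):
  for a,c,m in blobs(p,k,60): print(k,a,c,wz(p,s,c,96))
print(plan(s,[609.4,351.5,46],188.1,8))
```

```text
[606.78920138 353.30755106 225.09956429] [-1.79999634e+02  1.66596284e-03 -1.71887708e+02] 11.45
orange 645 [318.51317829 192.43255814] [606.43530092 352.39265413]
yellow 300 [ 15.81333333 127.41      ] [570.8911723  -48.65736331]
yellow 3255 [202.80491551 162.9640553 ] [592.98790782 241.4061627 ]
yellow 3079 [300.76713219 277.9899318 ] [698.86434313 347.20686334]
blue 682 [319.47507331 113.46334311] [535.74741142 343.13845282]
blue 569 [142.76449912 281.44639719] [741.76224816 163.08630598]
green 211 [ 31.507109   119.18957346] [560.09688103  -9.47197524]
([-0.29, -0.27, 22.39], [-0.0, 0.0, 0.0])
```

View pics/w3.png

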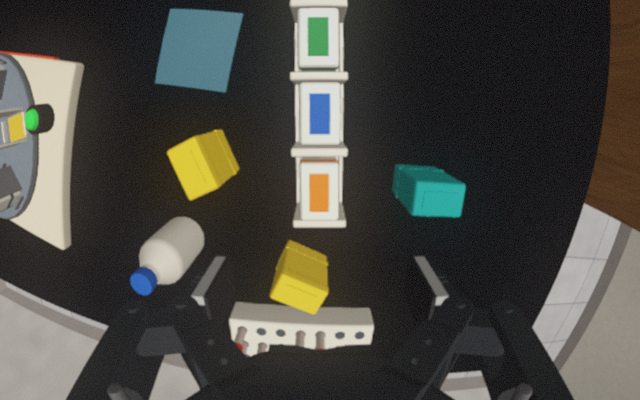

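The wrist view shows the orange lid at (318,192), blue at (319,113) and green at (318,37). The fingers will pass either side of the orange cartridge, clear of the yellow look-alike (203,163) and the turquoise one (430,190).

Emit:
{"method": "apply_moves", "body": {"steps": [[1,-1,-1.5,25,0,0,0],[1,0,0,30,0,0,0],[1,0,0,30,0,0,0],[1,0,0,30,0,0,0],[1,0,0,25,0,0,0],[1,0,0,20,0,0,0],[1,0,0,19,0,0,0],[1,0,0,0,0,0,0]], "squeeze": 50}}

```text
time: 12.3
tool_pos: [605.6, 351.1, 42.2]
tcp_rot: [-179.9, -0.3, -171.9]
ft_force: [-0.7, -0.3, 0.2]
finger_gap: 85.6
grip_force: 0.0
```

Emit:
{"method": "apply_moves", "body": {"steps": [[-1,0,0,0,0,0,0],[-1,0,0,0,0,0,0],[-1,0,0,0,0,0,0],[-1,0,0,0,0,0,0],[-1,0,0,0,0,0,0],[-1,0,0,0,0,0,0],[-1,0,0,0,0,0,0],[-1,0,0,0,0,0,0]]}}

```text
time: 13.1
tool_pos: [609.0, 352.7, 48.0]
tcp_rot: [179.9, 0.2, -171.9]
ft_force: [0.1, 1.2, 5.6]
finger_gap: 35.3
grip_force: 51.0
```

Emit:
{"method": "apply_moves", "body": {"steps": [[-1,0,0,-4,0,0,0],[-1,0,0,-8,0,0,0],[-1,0,0,-15,0,0,0],[-1,0,0,-20,0,0,0],[-1,0,0,-20,0,0,0],[-1,0,0,-20,0,0,0],[-1,0,0,-20,0,0,0],[-1,0,0,-13,0,0,0]]}}

```text
time: 13.9
tool_pos: [608.6, 352.5, 169.3]
tcp_rot: [179.9, 0.2, -171.9]
ft_force: [0.4, 0.4, -1.5]
finger_gap: 35.1
grip_force: 50.1
```

Run:
```python
from h import *
from bench import r
s=r.sense();print(s["tool_pos"],s["tcp_rot"],s["ft_force"],s["finger_gap"])
print(plan(s,[474,182,s["tool_pos"][2]],188.1,10))
```

```text
[608.62538593 352.46991296 169.33840914] [ 1.79949743e+02  1.64225174e-01 -1.71873128e+02] [ 0.42605969  0.39064312 -1.50794639] 35.08521120544766
([15.73, -14.98, -0.03], [0.001, 0.003, 0.001])
```

Emit:
{"method": "apply_moves", "body": {"steps": [[-1,10,-10,0,0,0,0],[-1,18,-17,0,0,0,0],[-1,24,-23,0,0,0,0],[-1,26,-25,0,0,0,0],[-1,26,-25,0,0,0,0],[-1,24,-23,0,0,0,0],[-1,18,-17,0,0,0,0],[-1,11,-10,0,0,0,0]]}}

```text
time: 14.7
tool_pos: [472.4, 180.1, 166.4]
tcp_rot: [-180.0, -0.0, -171.9]
ft_force: [-0.2, 0.9, -2.3]
finger_gap: 35.4
grip_force: 50.4
```

Emit:
{"method": "apply_moves", "body": {"steps": [[-1,0,0,10,0,0,0],[-1,0,0,20,0,0,0],[-1,0,0,22,0,0,0],[-1,0,0,22,0,0,0],[-1,0,0,20,0,0,0],[-1,0,0,14,0,0,0],[-1,0,0,8,0,0,0],[-1,0,0,3,0,0,0]]}}

```text
time: 15.5
tool_pos: [473.3, 181.6, 46.2]
tcp_rot: [-180.0, -0.1, -171.9]
ft_force: [-0.5, 0.1, -2.9]
finger_gap: 35.3
grip_force: 50.4
```

Emit:
{"method": "apply_moves", "body": {"steps": [[-1,0,0,1,0,0,0],[-1,0,0,1,0,0,0],[-1,0,0,1,0,0,0],[-1,0,0,1,0,0,0],[-1,0,0,1,0,0,0],[-1,0,0,0,0,0,0],[-1,0,0,0,0,0,0],[-1,0,0,0,0,0,0]]}}

```text
time: 16.3
tool_pos: [474.6, 181.7, 44.9]
tcp_rot: [180.0, 0.1, -171.9]
ft_force: [-9.2, -3.1, 18.0]
finger_gap: 36.0
grip_force: 52.9
```

Emit:
{"method": "apply_moves", "body": {"steps": [[-1,0,0,-1,0,0,0],[-1,0,0,-1,0,0,0],[1,0,0,0,0,0,0],[1,0,0,0,0,0,0],[1,0,0,0,0,0,0],[1,0,0,0,0,0,0],[1,0,0,0,0,0,0],[1,0,0,0,0,0,0]]}}

```text
time: 17.1
tool_pos: [473.6, 181.4, 44.0]
tcp_rot: [-180.0, -0.0, -171.9]
ft_force: [-0.0, 0.1, -0.4]
finger_gap: 85.6
grip_force: 0.0
```

Emit:
{"method": "apply_moves", "body": {"steps": [[1,0,0,-10,0,0,0],[1,0,0,-20,0,0,0],[1,0,0,-25,0,0,0],[1,0,0,-25,0,0,0],[1,0,0,-25,0,0,0.5],[1,0,0,-25,0,0,1],[1,0,0,-20,0,0,1],[1,0,0,-10,0,0,1]]}}

```text
time: 17.9
tool_pos: [474.7, 181.8, 207.5]
tcp_rot: [179.9, 0.2, 170.4]
ft_force: [-0.4, -0.3, -0.7]
finger_gap: 85.4
grip_force: 0.0
```

Emit:
{"method": "apply_moves", "body": {"steps": [[1,0,0,0,0,0,1],[1,0,0,0,0,0,1],[1,0,0,0,0,0,1],[1,0,0,0,0,0,1],[1,0,0,0,0,0,1],[1,0,0,0,0,0,1],[1,0,0,0,0,0,1],[1,0,0,0,0,0,1]]}}

```text
time: 18.7
tool_pos: [473.7, 181.5, 204.9]
tcp_rot: [180.0, 0.0, 130.4]
ft_force: [-0.9, -0.0, 0.8]
finger_gap: 85.5
grip_force: 0.0
```

Emit:
{"method": "apply_moves", "body": {"steps": [[1,0,0,0,0,0,1],[1,0,0,0,0,0,1],[1,0,0,0,0,0,1],[1,0,0,0,0,0,1],[1,0,0,0,0,0,1],[1,0,0,0,0,0,1],[1,0,0,0,0,0,0.5],[1,0,0,0,0,0,0]]}}

```text
time: 19.5
tool_pos: [473.7, 181.5, 204.9]
tcp_rot: [180.0, -0.0, 98.1]
ft_force: [0.7, -0.6, -0.2]
finger_gap: 85.2
grip_force: 0.0
```

Run:
```python
from h import *
from bench import r
s=r.sense();p=r.snapshot("wrist");t=r.snapshot("top");S=r.snapshot("scene")
cv2.imwrite("pics/w4.png",p["color"])
print(s["tool_pos"],s["tcp_rot"],s["time"])
for k in("orange",):
  for a,c,m in blobs(p,k,60): print(k,a,c,wz(p,s,c,93),cv2.minAreaRect(np.argwhere(m)[:,::-1].astype(np.float32)))
for n,q in(("top",t),("scene",S)):
  C=cloud(q)
  for k in("orange","yellow"):
    for a,c,m in blobs(q,k,8):
      X=np.median(C[m],0)
      if abs(X[0]-474)<40 and abs(X[1]-182)<40: print(n,k,a,c,X)
C=cloud(t);m=(C[...,2]>85)&(C[...,2]<105)&(abs(C[...,0]-474)<60)&(abs(C[...,1]-182)<60)&(t["color"].max(-1)>100)
print(cv2.minAreaRect(C[m][:,:2].astype(np.float32)),np.median(C[m][:,2]))
```

```text
[473.69815699 181.47673393 204.87794545] [ 1.79962166e+02 -5.13263580e-03  9.80948783e+01] 19.5
orange 60 [318.15       174.98333333] [469.58704607 201.47566369] ((318.0, 174.5), (58.0, 1.0), -0.0)
orange 715 [317.72867133 198.31888112] [472.11503543 181.09117745] ((317.5, 198.0), (18.0, 39.0), 90.0)
top orange 20 [265.15 247.1 ] [470.42517443 175.43518486  94.28870117]
scene orange 27 [341.33333333 155.81481481] [474.42438188 179.8661189   93.26683177]
scene orange 24 [341.125      162.33333333] [494.49257982 165.10992873  79.4128033 ]
((477.223388671875, 171.98379516601562), (56.10752868652344, 17.177719116210938), 11.47299861907959) 92.42230741160586
```

View pics/w4.png

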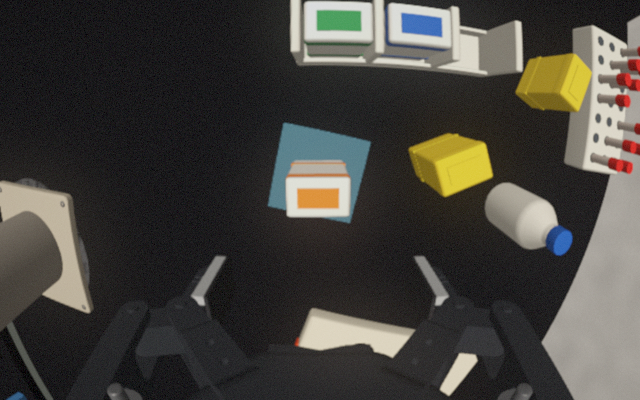

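The cartridge stands upright on the mat, with its lid at (318,198) centred between the fingers at (215,280) and (425,280). Its long side now lies across them, so I'll take it by its narrow faces.

Emit:
{"method": "apply_moves", "body": {"steps": [[1,0,-0.8,20,0,0,0],[1,0,0,25,0,0,0],[1,0,0,25,0,0,0],[1,0,0,25,0,0,0],[1,0,0,25,0,0,0],[1,0,0,20,0,0,0],[1,0,0,17,0,0,0],[1,0,0,0,0,0,0]], "squeeze": 50}}

```text
time: 20.45
tool_pos: [470.6, 180.7, 44.5]
tcp_rot: [-179.7, 0.0, 98.2]
ft_force: [-1.0, -0.2, 0.4]
finger_gap: 85.6
grip_force: 0.0
```

Emit:
{"method": "apply_moves", "body": {"steps": [[-1,0,0,0,0,0,0],[-1,0,0,0,0,0,0],[-1,0,0,0,0,0,0],[-1,0,0,0,0,0,0],[-1,0,0,0,0,0,0],[-1,0,0,0,0,0,0],[-1,0,0,0,0,0,0],[-1,0,0,0,0,0,0]]}}

```text
time: 21.25
tool_pos: [474.1, 181.7, 48.7]
tcp_rot: [179.8, -0.0, 98.1]
ft_force: [-0.6, -0.0, 7.5]
finger_gap: 55.5
grip_force: 54.4
```

Emit:
{"method": "apply_moves", "body": {"steps": [[-1,0,0,-4,0,0,0],[-1,0,0,-10,0,0,0],[-1,0,0,-20,0,0,0],[-1,0,0,-28,0,0,0],[-1,0,0,-32,0,0,0],[-1,0,0,-32,0,0,0],[-1,0,0,-24,0,0,0],[-1,0,0,-10,0,0,0]]}}

```text
time: 22.05
tool_pos: [474.1, 181.7, 210.7]
tcp_rot: [179.7, -0.0, 98.1]
ft_force: [0.6, 0.2, -1.9]
finger_gap: 55.5
grip_force: 53.8
```

Run:
```python
from h import *
from bench import r
s=r.sense();print(s["tool_pos"],s["tcp_rot"],s["ft_force"],s["finger_gap"],s["grip_force"])
print(plan(s,[581.7,-128.6,s["tool_pos"][2]],11.4,24))
```

```text
[474.13307378 181.67046442 210.74464032] [ 1.79728596e+02 -3.31260916e-02  9.81306500e+01] [ 0.6301822   0.23905062 -1.89487322] 55.54233291166677 53.787370920181274
([-9.17, 11.97, 0.02], [0.002, -0.002, 0.723])
```

Emit:
{"method": "apply_moves", "body": {"steps": [[-1,-9.2,12,0,0,0,0.723],[-1,-9.2,12,0,0,0,0.723],[-1,-9.2,12,0,0,0,0.723],[-1,-9.2,12,0,0,0,0.723],[-1,-9.2,12,0,0,0,0.723],[-1,-9.2,12,0,0,0,0.723],[-1,-9.2,12,0,0,0,0.723],[-1,-9.2,12,0,0,0,0.723]]}}

```text
time: 22.85
tool_pos: [561.5, 100.7, 205.9]
tcp_rot: [-179.9, 0.0, 69.1]
ft_force: [-0.3, -0.5, -2.8]
finger_gap: 55.4
grip_force: 53.9
```

Emit:
{"method": "apply_moves", "body": {"steps": [[-1,-9.2,12,0,0,0,0.723],[-1,-9.2,12,0,0,0,0.723],[-1,-9.2,12,0,0,0,0.723],[-1,-9.2,12,0,0,0,0.723],[-1,-9.2,12,0,0,0,0.723],[-1,-9.2,12,0,0,0,0.723],[-1,-9.2,12,0,0,0,0.723],[-1,-9.2,12,0,0,0,0.723]]}}

```text
time: 23.65
tool_pos: [600.4, -12.5, 205.8]
tcp_rot: [-179.9, 0.1, 40.1]
ft_force: [-0.3, 0.3, -2.3]
finger_gap: 55.5
grip_force: 53.8
```

Emit:
{"method": "apply_moves", "body": {"steps": [[-1,-9.2,12,0,0,0,0.723],[-1,-9.2,12,0,0,0,0.723],[-1,-9.2,12,0,0,0,0.723],[-1,-9.2,12,0,0,0,0.723],[-1,-9.2,12,0,0,0,0.723],[-1,-9.2,12,0,0,0,0.723],[-1,-9.2,12,0,0,0,0.723],[-1,-9.2,12,0,0,0,0.723]]}}

```text
time: 24.45
tool_pos: [579.6, -130.3, 205.9]
tcp_rot: [-179.9, 0.1, 11.2]
ft_force: [0.8, -0.2, -2.7]
finger_gap: 55.4
grip_force: 53.8
```

Emit:
{"method": "apply_moves", "body": {"steps": [[-1,0,0,0,0,0,0],[-1,0,0,0,0,0,0],[-1,0,0,0,0,0,0],[-1,0,0,0,0,0,0],[-1,0,0,0,0,0,0],[-1,0,0,0,0,0,0],[-1,0,0,0,0,0,0],[-1,0,0,0,0,0,0]]}}

```text
time: 25.25
tool_pos: [580.5, -129.7, 207.1]
tcp_rot: [-180.0, -0.0, 11.4]
ft_force: [-0.6, 0.5, -2.0]
finger_gap: 55.4
grip_force: 53.9
```

Run:
```python
from h import *
from bench import r
s=r.sense();p=r.snapshot("wrist");t=r.snapshot("top")
cv2.imwrite("pics/w5.png",p["color"])
print(s["tool_pos"],s["tcp_rot"],s["time"],s["ft_force"],s["finger_gap"])
print(plan(s,[581.7,-128.6,s["tool_pos"][2]],11.4,1))
for k in("orange","green","yellow","red"):
  for a,c,m in blobs(p,k,60): print(k,a,c,wz(p,s,c,62))
R=Ro.from_euler("xyz",s["tcp_rot"],degrees=True).as_matrix();H=p["hand_eye"]
def wproj(X):
    c=H[:3,:3].T@(R.T@(np.array(X)-s["tool_pos"])-H[:3,3]);t=np.arctan2(np.hypot(c[0],c[1]),c[2]);h=np.hypot(c[0],c[1])
    return (p["mtx"][0,2]+p["mtx"][0,0]*t*c[0]/h,p["mtx"][1,2]+p["mtx"][1,1]*t*c[1]/h)
a=np.radians(101.4);e=np.array([np.cos(a),np.sin(a)]);f=np.array([-e[1],e[0]]);A=np.array([602.5,-231.5])
for rr in(80,130):
  for l in(-23,23): print("walltop",rr,l,np.round(wproj([*(A+rr*e+l*f),122]),1))
# lid corners of held cartridge if centred
z=s["tool_pos"][2]-45.7+90
```

```text
[ 580.52389497 -129.73217167  207.10242785] [-1.79998362e+02 -2.23073174e-03  1.13837436e+01] 25.25 [-0.58292473  0.52623603 -2.00311095] 55.446428566182284
([1.38, -0.88, 0.0], [-0.0, -0.0, -0.003])
orange 110 [434.         214.23636364] [ 576.96117435 -251.64995963]
orange 296 [319.69256757 213.14864865] [ 555.18267932 -135.15985091]
orange 1551 [319.58091554 262.03481625] [ 501.36310822 -145.94075617]
orange 3020 [319.4692053  313.22781457] [ 433.79889233 -159.48616153]
green 602 [246.68438538 188.93189369] [565.49224734 -60.00512374]
yellow 748 [ 30.93983957 124.89839572] [595.25020102 256.94103414]
yellow 919 [319.26115343 191.94232862] [ 576.42192884 -130.43392164]
yellow 183 [432.31147541 214.55737705] [ 576.26122114 -249.87964148]
red 1856 [442.99299569 204.55765086] [ 589.06466282 -258.30589906]
walltop 80 -23 [351.2 177.4]
walltop 80 23 [349.3 233.4]
walltop 130 -23 [285.2 177.4]
walltop 130 23 [287.1 233.3]
```

View pics/w5.png

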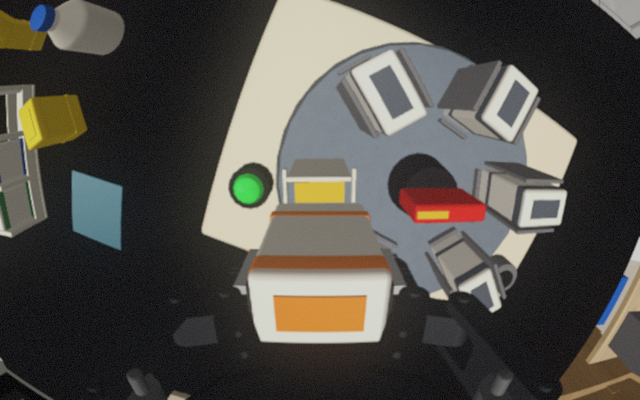

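Run:
```python
from h import *
from bench import r
s=r.sense();I=cv2.imread("pics/w5.png");p=r.snapshot("wrist")
R=Ro.from_euler("xyz",s["tcp_rot"],degrees=True).as_matrix();H=p["hand_eye"]
def tproj(x,y,z): # tool xy offset, world z
    c=H[:3,:3].T@(np.array([x,y,s["tool_pos"][2]-z])-H[:3,3]);h=np.hypot(c[0],c[1]);t=np.arctan2(h,c[2])
    return np.round((p["mtx"][0,2]+p["mtx"][0,0]*t*c[0]/h,p["mtx"][1,2]+p["mtx"][1,1]*t*c[1]/h),1)
print("lid centre at 0",tproj(0,0,251.4),"lid edges rows",tproj(18,0,251.4)[1],tproj(-18,0,251.4)[1],"1mm",tproj(1,0,251.4)[1])
print("wall inner/outer top x=23,27",tproj(23,0,122)[1],tproj(25,0,122)[1],tproj(27,0,122)[1],"base 27 z38",tproj(27,0,38)[1])
print("lens",tproj(0,-70.4,62))
print(I[150:210,320].mean(-1).round().astype(int).tolist());print(I[300:360:1,320].tolist()[::3])
print(I[265:275,255:300:5].mean(-1).round().tolist()[0])
```

```text
lid centre at 0 [319.1 313.3] lid edges rows 275.2 345.2 1mm 311.4
wall inner/outer top x=23,27 179.1 176.5 174.0 base 27 z38 156.0
lens [247.5 188. ]
[136, 135, 137, 138, 138, 137, 134, 135, 129, 116, 113, 113, 114, 115, 112, 114, 117, 114, 115, 113, 114, 113, 111, 110, 113, 116, 139, 185, 204, 207, 203, 191, 170, 153, 155, 153, 153, 154, 155, 154, 155, 154, 155, 155, 152, 154, 152, 155, 154, 154, 154, 157, 152, 132, 118, 119, 119, 118, 116, 115]
[[62, 146, 214], [60, 144, 214], [61, 145, 214], [61, 144, 214], [62, 143, 214], [62, 146, 215], [62, 144, 215], [56, 140, 212], [63, 145, 214], [60, 143, 213], [65, 142, 213], [203, 214, 215], [205, 215, 214], [203, 213, 211], [175, 184, 187], [37, 48, 55], [38, 42, 49], [43, 43, 57], [35, 38, 45], [40, 39, 49]]
[85.0, 83.0, 85.0, 86.0, 90.0, 86.0, 86.0, 86.0, 88.0]
```

The wrist view shows the held lid centred at (319,313) and the bay's yellow floor at (319,192). The wall's inner edge at row 182 is within about 2 mm of where I expect it, and the play is 5 mm. I'll lower the cartridge.

Emit:
{"method": "apply_moves", "body": {"steps": [[-1,-0.5,0,8,0,0,0],[-1,0,0,12,0,0,0],[-1,0,0,12,0,0,0],[-1,0,0,10,0,0,0],[-1,0,0,8,0,0,0],[-1,0,0,6,0,0,0],[-1,0,0,6,0,0,0],[-1,0,0,6,0,0,0]]}}

```text
time: 26.2
tool_pos: [580.2, -130.0, 138.9]
tcp_rot: [180.0, -0.0, 11.4]
ft_force: [-0.1, -0.3, -2.6]
finger_gap: 55.4
grip_force: 53.9
```

Emit:
{"method": "apply_moves", "body": {"steps": [[-1,0,0,8,0,0,0],[-1,0,0,8,0,0,0],[-1,0,0,8,0,0,0],[-1,0,0,8,0,0,0],[-1,0,0,6,0,0,0],[-1,0,0,5,0,0,0],[-1,0,0,3,0,0,0],[-1,0,0,2,0,0,0]]}}

```text
time: 27.0
tool_pos: [580.0, -129.9, 90.9]
tcp_rot: [-180.0, 0.0, 11.4]
ft_force: [0.5, 0.1, -3.1]
finger_gap: 55.3
grip_force: 53.9
```

Emit:
{"method": "apply_moves", "body": {"steps": [[-1,0,0,1,0,0,0],[-1,0,0,1,0,0,0],[-1,0,0,1,0,0,0],[-1,0,0,1,0,0,0],[-1,0,0,0.7,0,0,0],[-1,0,0,0.7,0,0,0],[-1,0,0,0,0,0,0],[-1,0,0,0,0,0,0]]}}

```text
time: 27.8
tool_pos: [580.0, -129.9, 85.7]
tcp_rot: [-180.0, 0.0, 11.4]
ft_force: [0.5, -0.4, -2.0]
finger_gap: 55.4
grip_force: 53.9
```

Emit:
{"method": "apply_moves", "body": {"steps": [[-1,0,0,0.5,0,0,0],[-1,0,0,0.5,0,0,0],[-1,0,0,0.5,0,0,0],[-1,0,0,0.5,0,0,0],[-1,0,0,0,0,0,0],[-1,0,0,0,0,0,0],[-1,0,0,0,0,0,0],[-1,0,0,0,0,0,0]]}}

```text
time: 28.6
tool_pos: [580.1, -129.9, 83.8]
tcp_rot: [180.0, -0.0, 11.4]
ft_force: [-0.8, -0.4, 0.1]
finger_gap: 55.7
grip_force: 54.0
```

Emit:
{"method": "apply_moves", "body": {"steps": [[-1,0,0,0.3,0,0,0],[-1,0,0,0.3,0,0,0],[-1,0,0,0.2,0,0,0],[-1,0,0,0,0,0,0],[-1,0,0,0,0,0,0],[-1,0,0,0,0,0,0],[-1,0,0,0,0,0,0],[-1,0,0,0,0,0,0]]}}

```text
time: 29.4
tool_pos: [580.5, -129.9, 83.8]
tcp_rot: [180.0, -0.1, 11.4]
ft_force: [-0.9, 3.1, 4.7]
finger_gap: 55.4
grip_force: 54.6
```

Emit:
{"method": "apply_moves", "body": {"steps": [[0.8,0,0,0,0,0,0],[0.8,0,0,0,0,0,0],[0.8,0,0,0,0,0,0],[0.8,0,0,0,0,0,0],[0.8,0,0,0,0,0,0],[0.8,0,0,0,0,0,0],[0.8,0,0,0,0,0,0],[0.8,0,0,0,0,0,0]]}}

```text
time: 30.2
tool_pos: [580.0, -130.0, 82.9]
tcp_rot: [180.0, -0.0, 11.4]
ft_force: [0.6, -0.5, 0.4]
finger_gap: 77.3
grip_force: 0.0
```

Emit:
{"method": "apply_moves", "body": {"steps": [[0.8,0,0,-4,0,0,0],[0.8,0,0,-10,0,0,0],[0.8,0,0,-18,0,0,0],[0.8,0,0,-20,0,0,0],[0.8,0,0,-25,0,0,0],[0.8,0,0,-25,0,0,0],[0.8,0,0,-25,0,0,0],[0.8,0,0,-10,0,0,0]]}}

```text
time: 31.0
tool_pos: [581.5, -130.4, 224.2]
tcp_rot: [179.8, -0.3, 11.4]
ft_force: [0.2, -0.7, 1.0]
finger_gap: 76.9
grip_force: 0.0
```

Run:
```python
from h import *
from bench import r
s=r.sense();p=r.snapshot("wrist");t=r.snapshot("top")
print(s["tool_pos"],s["time"],s["ft_force"],s["finger_gap"])
a=cv2.resize(t["color"][125:280,330:520],(490,400),interpolation=2)
cv2.imwrite("pics/fin.png",np.vstack([cv2.resize(p["color"],(490,306)),a])[:600])
C=cloud(t);
for k in("orange","green","yellow"):
  for a,c,m in blobs(t,k,15):
    X=np.median(C[m],0)
    if X[1]<0:print(k,a,X.round(1))
o=axang(t,np.array([602.5,-231.5]));print(o["wing"],o["lids"])
for k in("orange",):
  for a,c,m in blobs(p,k,60): print(k,a,c,wz(p,s,c,128))
```

```text
[ 581.49672247 -130.39065592  224.22230626] 31.0 [ 0.23610055 -0.67688596  0.98010289] 76.89301507192633
green 128 [565.4 -58.7  62.8]
(array([ 601.1, -239.2]), ((598.091552734375, -233.83702087402344), (12.995723724365234, 62.74689865112305), 23.295963287353516), np.float64(108.2), 89) [(array([ 623.2, -325. ]), np.float64(95.7), np.float64(-77.5)), (array([ 530.3, -302.2]), np.float64(101.1), np.float64(-135.6)), (array([ 504.2, -198.2]), np.float64(103.8), np.float64(161.3))]
orange 797 [318.05269762 205.90840652] [ 579.8001217  -129.92417068]
orange 90 [423.8        208.67777778] [ 594.94104469 -218.36399623]
```

View pics/fin.png

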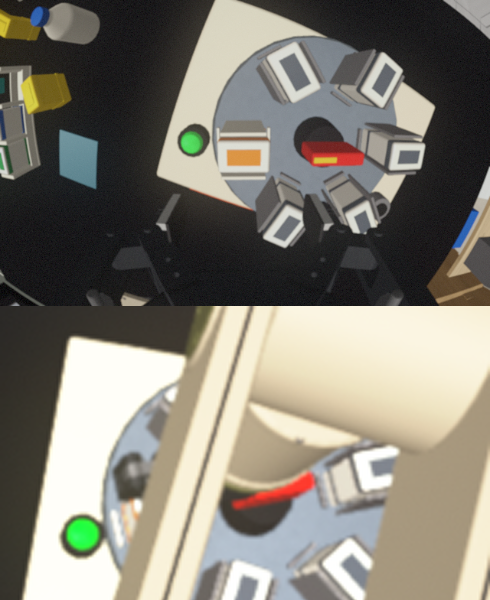

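The lid sits level in the bay at (243,157) of the upper crop, in line with the lens at (193,140). The arm hides the top view, so I'll draw it back for a final check of the angle.

Emit:
{"method": "apply_moves", "body": {"steps": [[0.8,-10,0,-20,0,0,0],[0.8,-25,0,-20,0,0,0],[0.8,-35,-20,0,0,0,0],[0.8,-35,-30,0,0,0,0],[0.8,-35,-30,0,0,0,0],[0.8,-30,-35,0,0,0,0],[0.8,-20,-40,0,0,0,0],[0.8,0,-40,0,0,0,0]]}}

```text
time: 31.9
tool_pos: [352.9, 24.3, 258.4]
tcp_rot: [-180.0, 0.1, 11.2]
ft_force: [1.4, -1.0, 0.9]
finger_gap: 76.4
grip_force: 0.0
```

Emit:
{"method": "apply_moves", "body": {"steps": [[0.8,0,-40,0,0,0,0],[0.8,0,-40,0,0,0,0],[0.8,0,-40,0,0,0,0],[0.8,0,-30,0,0,0,0],[0.8,0,-20,0,0,0,0],[0.8,0,0,0,0,0,0],[0.8,0,0,0,0,0,0],[0.8,0,0,0,0,0,0]]}}

```text
time: 32.7
tool_pos: [321.7, 189.7, 259.2]
tcp_rot: [180.0, 0.1, 11.3]
ft_force: [-0.1, -0.2, 0.3]
finger_gap: 76.9
grip_force: 0.0
```

Run:
```python
from h import *
from bench import r
A=np.array([602.8,-231.0]);t=r.snapshot("top");s=r.sense();print(s["time"],s["tool_pos"],np.abs(s["qd"]).max())
C=cloud(t)
o=axang(t,A)
print(o["wing"]);print(o["lids"])
for k in("orange","yellow","green"):
  for a,c,m in blobs(t,k,15):
    X=np.median(C[m],0)
    if X[1]<0 and X[0]<700:print(k,a,X.round(1),np.degrees(np.arctan2(*(X[:2]-A)[::-1])))
```

```text
32.75 [321.87453597 189.58871222 259.37654759] 0.3177613750384762
(array([ 602. , -228.7]), ((603.4647216796875, -230.88206481933594), (15.978233337402344, 64.40985107421875), 11.276383399963379), np.float64(100.9), 190)
[(array([ 703.3, -263.6]), np.float64(105.7), np.float64(-18.0)), (array([ 685.1, -163.8]), np.float64(106.2), np.float64(39.2)), (array([ 625.1, -333.5]), np.float64(104.9), np.float64(-77.7)), (array([ 587.3, -127.7]), np.float64(104.5), np.float64(98.5)), (array([ 528.4, -303.6]), np.float64(104.0), np.float64(-135.7)), (array([ 504.3, -198. ]), np.float64(103.8), np.float64(161.5))]
yellow 27 [ 599.9 -215.6  135.2] 100.78585845010981
green 128 [565.5 -59.3  62.4] 102.24898402718473
```

```bash
python3 -c "
from bench import r
print(r.hand_in())"
```

```text
the job is handed in; nothing more can be done
None
```

The job is handed in: I turned the carousel counter-clockwise until the empty bay faced the green-lens reader, and the orange cartridge stands upright in that bay after a regrip on the mat, with the arm clear at about 33 s. The wing's last measured angle was within about a degree of the reader.

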